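# Hold down the recessed oven reset with the hanging stylus

### The job

The annealing oven has tripped. Lift the yellow-handled reset stylus up and off its forked hook, put its steel tip down through the guard hole in the red plate on top of the oven's control box, and press the recessed red reset button fully down with it. Finish while still holding the stylus in the gripper with the button kept down; leave the blue button, the other hanging tool and everything else on the bench alone.

Things in the scene. Friction and masses are not known exactly. Their poses are not given: they have to be found in the camera images.
- stylus: reset stylus hanging upright, 165 mm long, about 0.09 kg: straight steel shaft 9 mm in diameter (0 to 90 mm above the tip), steel collar 32 mm in diameter (90 to 95 mm), round yellow handle 22 mm in diameter (95 to 165 mm). Round, so its yaw means nothing. It may hang on either hook. Origin: centre of the tip, the shaft's lower end; z runs from tip to handle
- stylus_tip (a point): centre of the lower end of the stylus shaft (same point as the origin)
- stylus_collar (a point): centre of the underside of the stylus collar, 90 mm above the tip
- stylus_handle (a point): point on the axis of the yellow handle 135 mm above the tip (40 mm above the collar's top, 30 mm below the handle's upper end): a good place to grip
- stand: fixed stand with two forked hooks 110 mm apart: base plate 130 x 200 x 12 mm, a crossbar (top 132 mm above the bench) on two posts along its rear edge. Origin: centre of the underside; +x points to its rear, the open ends of the forks to -x. The hooks lie at y = +55 and -55 mm
- hook_left (a point): resting place of a collar on the hook at the stand's +y side, at the prongs' top (132 mm above the bench). Two level prongs, 8 mm thick with a 14 mm gap, run forward from the crossbar, each with a lip rising 10 mm at its open end. The collar lies on them behind the lips, the shaft in the gap: a tool comes off straight up, or over 10 mm up and then out past the lips
- hook_right (a point): the same for the hook at the stand's -y side
- reamer: bystander hanging on the other hook: wooden handle, same collar and handle sizes and heights as the stylus, its shaft ending in a dark graphite cone. Origin: centre of its lower end, 90 mm below the collar's underside. Leave it hanging
- oven_box: fixed grey control box of the oven, 130 x 120 x 100 mm high, with a red 44 mm square plate set flush in its top, a dark display behind it and a small red lamp. Origin: centre of the underside, x to its rear (display side)
- oven_box_hole (a point): centre of the guard hole's mouth in the red plate, level with the box's top (100 mm above the bench); the hole is round, 20 mm in diameter, through a 6 mm plate, vertical, and lies at x = -25, y = +20 mm from the box's middle
- oven_reset (a joint): travel of the recessed red reset button, m: 0 released, 0.008 fully down. Moves straight down; its flat cap, 28 mm in diameter, sits 30 mm below the hole's mouth when released and is centred under the hole. A spring resists with 1.2 N at first, 6 N when fully down, where it meets a hard stop; it springs back when let go
- oven_reset_top (a point): centre of the red button cap's upper face; moves with it
- fan_box: bystander: the fixed control box of the fume fan, same as the oven's but with a blue plate, lamp and button. Origin as there. The stand and the two boxes may stand in any order from left to right
- fan_reset (a joint): travel of the fan's recessed blue button, m: 0 released. Do not press
- flask: bystander: clear conical glass flask, 84 mm in diameter, 118 mm high; origin: centre of the underside
- cork_carton: bystander: open cardboard carton of corks, 100 x 130 x 55 mm; origin: centre of the underside
- tape_roll: bystander: cream roll of tape lying flat, 100 mm in diameter, 24 mm high; origin: centre of the underside
- rod_pot: bystander: white pot 76 mm in diameter, 90 mm high, with glass rods standing in it up to about 205 mm; origin: centre of the underside
- dish: bystander: amber glass dish 90 mm in diameter, 30 mm high; origin: centre of the underside
Mind the look-alikes: they are no part of the job. What is meant by the stylus is not turquoise, and is the smaller of those in its own colour. What is shaped like the stand but brown is not meant.

How it is judged:
By the outcome, as a careful person would: the job done as asked, in the order asked, and still so for the second after the job is handed in, while the arm keeps its last pose, push and grip.
It also fails if it takes over 51 s, if anything falls off the work surface, if the arm or the gripper's body presses on something with over 40 N, if the wrist force passes 120 N, or if a joint passes its speed limit or range.

### The arm

A 7-joint arm with a two-finger parallel gripper is mounted at the origin on the work surface. World frame = base frame: x ahead of the robot, y to its left, z up, the work surface at z = 0. Lengths are in m, angles in rad, forces in N, time in s.
With the tool pointing down it reaches from about 0.4 to 0.85 m from the base axis. Payload 6.9 kg.
Tool frame: the origin (TCP) lies on the front face of the gripper's body, between the roots of the fingers; the fingertips stand 73 mm ahead of it and the grasp point (between the pads) lies 54 mm ahead of it; x points along the fingers, y is the direction in which the jaws open and shut, and the axes are right-handed (so a half turn about x gives the same grasp; the last joint's range is limited). The gripper opens to 85 mm and grips with 20 to 120 N. Pads are 22 mm wide; open, the fingers measure 114 mm over their backs; the gripper's body (76 mm by 85 mm) begins 54 mm behind the grasp point. The pads swing forward as they close: fully open they stand 13 mm farther back than shut.
Start: joints at [0.105, 0.507, -0.238, 1.5, 0.126, 1.149, -0.155], TCP at [0.625, -0, 0.304] pointing down, gripper open.
Joint ranges: [-3.08, 3.08], [-0.24, 2.05], [-1.43, 1.35], [0, 2.5], [-1.52, 4.66], [0.17, 1.96], [-2.89, 2.89]. Speed limits (rad/s): [2.39, 2.39, 3.14, 3.14, 3.14, 3.14, 3.14].

### API

Orientations are given as a rotation vector (axis times angle).
In Python, from bench import manip, capture, job gives the robot as it stands. The module is installed in compiled form; this text tells all that it offers.
- The arm moves only by the tool play_rows, never from a script. Its argument "series" is text: rows parted by semicolons, each of 7 numbers parted by spaces: the turn, a rotation vector about the tool's x, y, z in degrees, then the shift along the tool's x, y, z in m, then the closure, from 0 (fully open) to 1 (shut). In form: wx wy wz dx dy dz gripper; .... A call has 1 to 8 rows; each row is the pose to reach, as a shift and turn from the pose measured when the call began, along the tool's axes at that moment; what a row does not reach only later rows make up. A row lasts 1/12 s, in which the tool goes at most 41.7 mm and 7.16 degrees, less where a joint would pass 70% of its speed; a pose out of reach is approached as far as the arm can. A call with a gripper value outside its range is refused whole. The fingers move at their own pace and stop on an object; "squeeze" is the grip in N (left out, the last holds). Time passes only in rows, so rows that repeat a pose let the fingers close. It gives the time, the measured TCP pose, the force and the opening at its end, in the units of the state.
- manip.state(): the state, without advancing time (a new reading comes with each control period).
- capture(name): name is "scene" or "side" or "wrist"; returns a dict with "color" (420x560x3 uint8, blue, green, red), "z_map" (420x560 float32, m along the optical axis (not along the pixel's ray), 0 where there is no reading), "mtx" (3x3 intrinsics, pixels), "R" (3x3) and "t" (3): a world point X has camera coordinates R X + t; the wrist camera has in their place "hand_eye" (4x4, takes a point from camera to tool coordinates, whose origin is the TCP and whose axes are the tool frame's). Camera axes: x right, y down, z forward; pixel columns grow to the right and rows downward; lengths in m; the calibration is good to about 2 mm. A picture is of the moment at which its call begins: read the wrist's pose just before it.
- job.sign_off(): hands the job in, once; it reports no verdict.
The state is a dict: "clock": time; "joint_positions": joint angles; "qd": joint speeds; "joint_torque": joint torques, N m; "tool_pos": TCP position; "ee_rot": TCP orientation; "wrist_force": force on the tool from outside, world axes, zero at the start; "ft_torque": the same for the moment, N m; "gripper_width": opening from 0.0 (shut) to 1.0 (fully open).
Only numpy, scipy, OpenCV 4.12 (cv2) and the standard library are available. Lean on these libraries where they do the work, as an engineer would, in place of code of your own. Each camera call takes 0.05 s, during which the arm holds its last target.

## Working session

There is one attempt and no reset: what is moved stays moved. The work goes in short steps, Python scripts to look and compute and a tool call to move; the robot and the scene stay as the last step left them, time stands still between calls to the robot, and variables do not carry over. Pictures are saved under pics/ and viewed, and the job is handed in when it is done.

Besides the shell and the picture viewer there is one more tool, called after "Emit:" as name(argument=value, ...) on one line, values as JSON. play_rows: Moves the arm, as the interface text tells. Its arguments: {"type":"object","properties":{"series":{"type":"string"},"squeeze":{"type":"number"}},"required":["series"]}

```bash
mkdir -p pics; python3 - <<'E'
from bench import manip, capture, job
import cv2,pickle
s=manip.state()
print({k:(v if not hasattr(v,'round') else v) for k,v in s.items()})
d={}
for n in("scene","side","wrist"):
    c=capture(n);d[n]=c;cv2.imwrite(f"pics/{n}0.png",c["color"])
pickle.dump(d,open("c0.pkl","wb"))
print(d["scene"]["mtx"],d["scene"]["R"],d["scene"]["t"],d["side"]["R"],d["side"]["t"],d["wrist"]["hand_eye"])
E
```

```text
{'clock': 0.0, 'joint_positions': array([ 0.10555624,  0.50832419, -0.23753155,  1.50113535,  0.1256942 ,
        1.14891249, -0.15479437]), 'qd': array([-8.71558025e-04, -1.71516740e-04,  4.25612474e-04, -5.84926078e-05,
        7.52438414e-04, -7.25710657e-04, -2.57109264e-05]), 'joint_torque': array([ 1.19726570e-03, -6.20588279e+01, -2.18696728e+00, -2.49655455e+01,
        1.23123583e-02,  1.21321963e-02,  2.04169703e-05]), 'tool_pos': array([ 6.24620803e-01, -1.06330591e-04,  3.03037401e-01]), 'ee_rot': array([ 1.20835326,  1.21048243, -1.21055291]), 'wrist_force': array([ 0.29169304, -0.64514946, -0.1284619 ]), 'ft_torque': array([-0.03323204, -0.02118838,  0.05292164]), 'gripper_width': 1.0014120330100447}
[[545.84091064   0.         276.39418445]
 [  0.         545.84091064 210.67981137]
 [  0.           0.           1.        ]] [[ 0.81950218  0.57294199 -0.01239597]
 [ 0.47268914 -0.6880197  -0.55063043]
 [-0.32400796  0.44538339 -0.8346571 ]] [-0.38667108 -0.2659555   1.66029059] [[-0.85995017 -0.51009305  0.0170524 ]
 [-0.36369929  0.58902484 -0.72164573]
 [ 0.35806218 -0.62678131 -0.69205249]] [0.4301167  0.33617895 1.18143273] [[ 1.29072543e-03 -2.95640448e-01  9.55298414e-01 -7.01380778e-02]
 [ 9.99998623e-01  1.37828913e-03 -9.24575639e-04  9.53109527e-04]
 [-1.04333546e-03  9.55298292e-01  2.95641819e-01 -7.65870808e-02]
 [ 0.00000000e+00  0.00000000e+00  0.00000000e+00  1.00000000e+00]]
```

View pics/scene0.png

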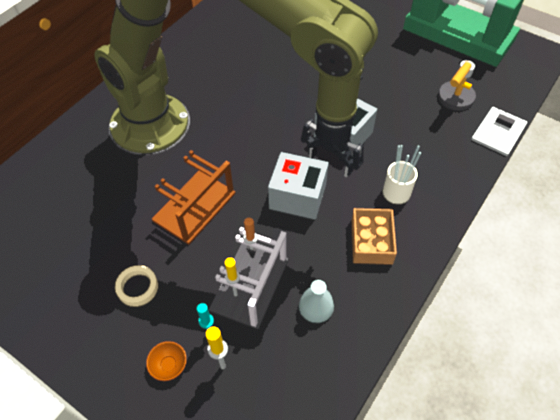

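View pics/side0.png

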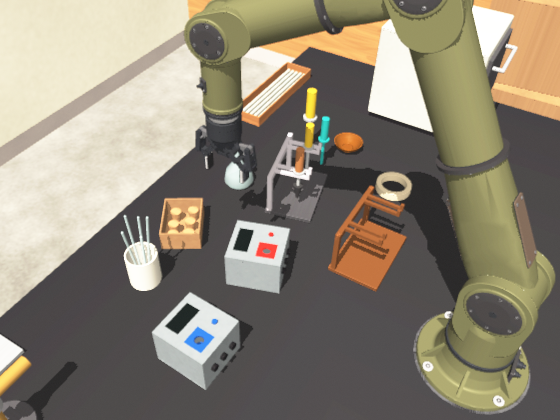

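View pics/wrist0.png

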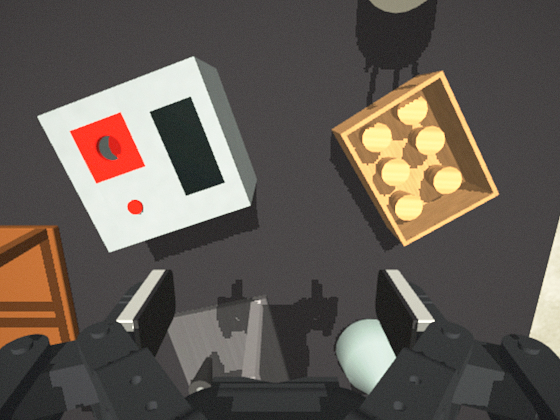

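The yellow stylus hangs on the grey stand's outer hook (scene 231,269; side 310,133). The reamer is next to it, at scene (249,228). The larger yellow and turquoise tools at scene (214,340) and (205,315) are look-alikes. The red plate is at scene (291,167) and wrist (108,148).

```bash
cat > h.py <<'E'
import numpy as np,cv2
from scipy.spatial.transform import Rotation as Ro
def world(c,st=None):
    "returns (R,t) cam->world"
    if "R" in c and c.get("R") is not None: return c["R"].T,-c["R"].T@c["t"]
    he=c["hand_eye"];T=np.eye(4);T[:3,:3]=Ro.from_rotvec(st["ee_rot"]).as_matrix();T[:3,3]=st["tool_pos"]
    M=T@he;return M[:3,:3],M[:3,3]
def ray(c,uv,st=None):
    R,t=world(c,st);K=c["mtx"];d=R@np.linalg.solve(K,np.array([uv[0],uv[1],1.]));return t,d
def plane(c,uv,z,st=None):
    o,d=ray(c,uv,st);return o+d*(z-o[2])/d[2]
def pts(c,mask,st=None):
    v,u=np.nonzero(mask&(c["z_map"]>0));z=c["z_map"][v,u];R,t=world(c,st)
    p=np.c_[u,v,np.ones(len(u))]@np.linalg.inv(c["mtx"]).T*z[:,None]
    return p@R.T+t
def blobs(mask,mn=15):
    n,l,s,ce=cv2.connectedComponentsWithStats(mask.astype(np.uint8))
    return [(s[i],ce[i],l==i) for i in range(1,n) if s[i,4]>=mn]
def hsv(c): 
    h=cv2.cvtColor(c["color"],cv2.COLOR_BGR2HSV).astype(int);return h[...,0],h[...,1],h[...,2]
def cols(c):
    h,s,v=hsv(c)
    return dict(yellow=(h>20)&(h<33)&(s>200)&(v>90),red=((h<4)|(h>176))&(s>200)&(v>120),cyan=(h>82)&(h<98)&(s>150)&(v>80),brown=(h>=5)&(h<18)&(s>130)&(v>50),blue=(h>100)&(h<125)&(s>150)&(v>80))
E
python3 - <<'E'
from h import *
import pickle
from bench import manip
st=manip.state();d=pickle.load(open("c0.pkl","rb"))
np.set_printoptions(precision=4,suppress=True)
for n in d:
  c=d[n]
  for k,m in cols(c).items():
    if n=="wrist" and k in("brown","yellow"):continue
    for s,ce,l in blobs(m,25):
      p=pts(c,l,st)
      if len(p): print(n,k,s,ce.round(1),np.median(p,0),"lo",np.percentile(p,3,axis=0),"hi",np.percentile(p,97,axis=0))
E
```

```text
scene yellow [462  82  10   7  41] [466.5  84.8] [0.7382 0.6161 0.0674] lo [0.728  0.611  0.0598] hi [0.7493 0.626  0.0766]
scene yellow [225 257  11  23 189] [230.5 267.9] [ 0.579  -0.3208  0.1961] lo [ 0.5653 -0.3269  0.146 ] hi [ 0.5854 -0.3081  0.2117]
scene yellow [206 326  17  28 344] [214.4 339.1] [ 0.6508 -0.4651  0.2017] lo [ 0.5798 -0.4745  0.0024] hi [ 0.6587 -0.4157  0.2151]
scene red [283 160  17  14 132] [291.1 166.2] [0.4918 0.041  0.1019] lo [0.4729 0.0206 0.0975] hi [0.5113 0.0581 0.1063]
scene cyan [196 303  18  26 313] [204.2 315.7] [ 0.5805 -0.4223  0.1259] lo [ 0.5116 -0.4328  0.0004] hi [ 0.5892 -0.3776  0.1685]
scene brown [    0     0   115   164 12125] [47.8 64.8] [-0.5504  0.0465 -0.0836] lo [-0.5578 -0.2022 -0.2849] hi [-0.5426  0.328   0.1156]
scene brown [162   0  40  32 489] [178.2  10.6] [-0.5507  0.7062 -0.2669] lo [-0.677   0.6101 -0.4173] hi [-0.5413  0.9505 -0.2105]
scene brown [ 152  150   83   94 3843] [194.4 200.1] [ 0.3343 -0.1671  0.0157] lo [ 0.2497 -0.2588  0.0069] hi [ 0.3735 -0.0658  0.1369]
scene brown [ 352  208   45   56 1661] [374.1 235
[... 1342 characters left out ...]
0.1793] lo [ 0.5354 -0.2131  0.1432] hi [ 0.5536 -0.1944  0.2073]
side brown [ 328  185   78  106 4224] [366.5 244.4] [ 0.3147 -0.1365  0.0114] lo [ 0.2488 -0.2521  0.0037] hi [ 0.3675 -0.0566  0.1328]
side brown [  0 362  31  34  96] [ 14.5 379.2] [0.7071 0.5704 0.1291] lo [0.7052 0.5337 0.1242] hi [0.7101 0.6    0.1342]
side blue [185 328  29  24 329] [198.8 339.3] [0.4867 0.3121 0.0988] lo [0.4653 0.2946 0.0698] hi [0.5048 0.334  0.1023]
wrist red [  71  113   73   69 2659] [107.7 147.3] [0.4911 0.0412 0.1003] lo [0.4719 0.0197 0.0705] hi [0.515  0.0626 0.1017]
wrist red [128 200  15  14 152] [134.8 206.8] [ 0.5104 -0.0063  0.1034] lo [ 0.5057 -0.0113  0.1011] hi [ 0.5153 -0.0012  0.1046]
```

```bash
python3 - <<'E'
from h import *
import pickle
from scipy.optimize import least_squares
from bench import manip
st=manip.state();d=pickle.load(open("c0.pkl","rb"))
np.set_printoptions(precision=4,suppress=True)
print(Ro.from_rotvec(st["ee_rot"]).as_matrix())
for n in("scene","side"):
  c=d[n];h,s,v=hsv(c)
  m=(h>17)&(h<34)&(s>150)&(v>60)
  P=pts(c,np.ones(m.shape,bool)) 
  for S,ce,l in blobs(m,25):
    p=pts(c,l)
    med=np.median(p,0)
    if abs(med[0]-.6)<.1 and med[1]<-.25:
      print(n,S,ce,"z",np.percentile(p[:,2],[1,5,50,95,99]))
      R,t=world(c)
      q=p[(p[:,2]>.15)&(p[:,2]<.20)]
      f=lambda x:np.hypot(q[:,0]-x[0],q[:,1]-x[1])-x[2]
      # radius fixed 11mm
      r=least_squares(lambda x:np.hypot(q[:,0]-x[0],q[:,1]-x[1])-.011,np.median(q[:,:2],0)+ (np.median(q[:,:2],0)-t[:2])*.01,loss="soft_l1",f_scale=.002)
      print("axis",r.x,np.sqrt(np.mean(r.fun**2)),len(q))
  print(n)
c=d["wrist"]
m=cols(c)["red"]
for S,ce,l in blobs(m,500):
  hull=cv2.convexHull(np.argwhere(l)[:,::-1].astype(np.int32));b=cv2.minAreaRect(hull)
  quad=cv2.boxPoints(b);M=cv2.moments(hull)
  print("plate",b,plane(c,(M['m10']/M['m00'],M['m01']/M['m00']),.1,st))
  full=np.zeros(l.shape,np.uint8);cv2.fillConvexPoly(full,hull,1)
  hole=(cv2.erode(full,np.ones((5,5)))>0)&~l
  for S2,c2,l2 in blobs(hole,50):
    hh=cv2.fitEllipse(cv2.convexHull(np.argwhere(l2)[:,::-1].astype(np.int32)));print("hole",hh,S2,plane(c,hh[0],.1,st))
c=d["scene"]
for S,ce,l in blobs(cols(c)["red"],100):
  hull=cv2.convexHull(np.argwhere(l)[:,::-1].astype(np.int32));M=cv2.moments(hull);print("scene plate",plane(c,(M['m10']/M['m00'],M['m01']/M['m00']),.1))
E
```

```text
[[-0.0013  1.     -0.0001]
 [-0.     -0.0001 -1.    ]
 [-1.     -0.0013  0.    ]]
scene [224 257  13  24 217] [230.5207 267.8894] z [-0.0006  0.0051  0.1891  0.2101  0.2125]
axis [ 0.5743 -0.3154] 0.0008965107807614829 102
scene [205 326  18  29 367] [214.3161 339.1771] z [-0.0004  0.0022  0.1981  0.2144  0.2159]
axis [ 0.6472 -0.4629] 0.0010112820132706136 117
scene
side [306  88  11  30 280] [310.6964 101.9786] z [-0.0032  0.1264  0.1737  0.2099  0.212 ]
axis [ 0.643  -0.4549] 0.0023082862579605836 142
side [305 123  10  25 193] [308.9637 134.3212] z [-0.0024  0.1384  0.176   0.2064  0.2078]
axis [ 0.5748 -0.3135] 0.0018519531681191002 122
side
plate ((107.09246826171875, 148.00341796875), (60.82903289794922, 52.47021484375), 65.55604553222656) [0.4934 0.0415 0.1   ]
hole ((109.11685180664062, 147.9723358154297), (20.487672805786133, 26.96524429321289), 140.31324768066406) [ 98 136  21  25 275] [0.4946 0.0411 0.1   ]
scene plate [0.4919 0.0408 0.1   ]
```

Emit:
play_rows(series="0 0 0 0 -0.01 0.035 0; 0 0 0 0 -0.02 0.075 0; 0 0 0 0 -0.03 0.115 0; 0 0 0 0 -0.04 0.155 0; 0 0 0 0 -0.05 0.195 0; 0 0 0 0 -0.05 0.235 0; 0 0 0 0 -0.05 0.27 0; 0 0 0 0 -0.05 0.3 0")

```text
clock: 0.82
tool_pos: [0.5736, -0.3035, 0.3031]
ee_rot: [1.209, 1.209, -1.213]
wrist_force: [0.6, -0.2, -0.7]
gripper_width: 0.999
```

Emit:
play_rows(series="0 0 0 0 0 0.0145 0; 0 0 0 0 0 0.0145 0; 0 0 0 0 0 0.0145 0")

```text
clock: 1.07
tool_pos: [0.5733, -0.3181, 0.3024]
ee_rot: [1.211, 1.21, -1.214]
wrist_force: [-0.2, 1.3, -0.2]
gripper_width: 1.004
```

```bash
python3 - <<'E'
from h import *
from bench import manip,capture
np.set_printoptions(precision=4,suppress=True)
st=manip.state();c=capture("wrist");cv2.imwrite("pics/w1.png",c["color"])
print(st["clock"],st["tool_pos"],Ro.from_rotvec(st["ee_rot"]).as_matrix(),st["qd"])
h,s,v=hsv(c);m=(h>17)&(h<34)&(s>150)&(v>60)
for S,ce,l in blobs(m,100): 
  print(S,ce)
  e=cv2.fitEllipse(cv2.convexHull(np.argwhere(l)[:,::-1].astype(np.int32)));print(e)
  p=pts(c,l,st);print(np.percentile(p,[5,50,95],axis=0))
  q=p[(p[:,2]>.15)&(p[:,2]<.215)];t=q[q[:,2]>.205];print("top",t.mean(0) if len(t) else 0)
E
```

```text
1.0667 [ 0.5733 -0.3181  0.3024] [[-0.003   1.     -0.0038]
 [ 0.0002 -0.0038 -1.    ]
 [-1.     -0.003  -0.0002]] [-0.036  -0.0158 -0.035   0.0157 -0.0088 -0.0007 -0.005 ]
[ 258  196   41   71 2302] [277.8215 232.9731]
((277.4958801269531, 232.51905822753906), (42.38838577270508, 73.76082611083984), 179.3444366455078)
[[ 0.5666 -0.3224  0.1479]
 [ 0.5754 -0.3087  0.2059]
 [ 0.5842 -0.3045  0.2079]]
top [ 0.5752 -0.3143  0.207 ]
[ 344  349   38   49 1276] [361.1144 371.9451]
((361.3914489746094, 372.6825256347656), (35.7191162109375, 48.73918914794922), 162.14549255371094)
[[ 0.6325 -0.4559  0.1255]
 [ 0.6412 -0.448   0.1459]
 [ 0.6546 -0.446   0.1671]]
top 0
```

View pics/w1.png

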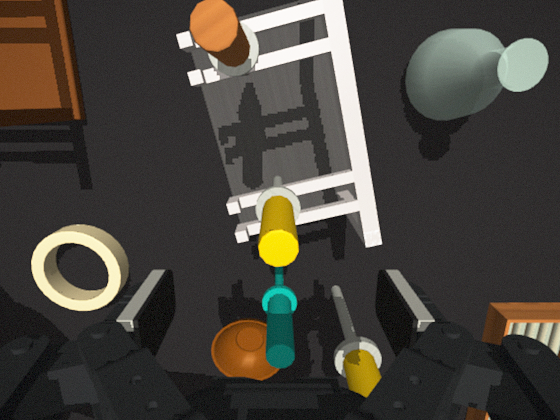

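The yellow handle's top is at wrist (278,248), centred between the fingers, and both hooks and the reamer are clear of them. Next I descend and grip.

Emit:
play_rows(series="0 0 0 0.01 0.0017 -0.0037 0; 0 0 0 0.03 0.0017 -0.0037 0; 0 0 0 0.05 0.0017 -0.0037 0; 0 0 0 0.065 0.0017 -0.0037 0; 0 0 0 0.0714 0.0017 -0.0037 0; 0 0 0 0.0714 0.0017 -0.0037 0.3; 0 0 0 0.0714 0.0017 -0.0037 0.5; 0 0 0 0.0714 0.0017 -0.0037 0.6", squeeze=50)

```text
clock: 1.78
tool_pos: [0.5761, -0.3122, 0.2324]
ee_rot: [1.209, 1.21, -1.21]
wrist_force: [0.7, -0.2, 0.7]
gripper_width: 0.605
```

Emit:
play_rows(series="0 0 0 0 0 0 0.8; 0 0 0 0 0 0 1; 0 0 0 0 0 0 1; 0 0 0 0 0 0 1; 0 0 0 0 0 0 1; 0 0 0 0 0 0 1")

```text
clock: 2.28
tool_pos: [0.5766, -0.3122, 0.2335]
ee_rot: [1.21, 1.208, -1.209]
wrist_force: [-0.8, 0.7, 6.0]
gripper_width: 0.247
```

Emit:
play_rows(series="0 0 0 -0.01 0 0 1; 0 0 0 -0.025 0 0 1; 0 0 0 -0.045 0 0 1; 0 0 0 -0.07 0 0 1; 0 0 0 -0.1 0 0 1; 0 0 0 -0.13 0 0 1; 0 0 0 -0.16 0 0 1; 0 0 0 -0.185 0 0 1")

```text
clock: 2.95
tool_pos: [0.5761, -0.3122, 0.4214]
ee_rot: [1.21, 1.206, -1.208]
wrist_force: [1.1, 0.4, -1.4]
gripper_width: 0.249
```

Emit:
play_rows(series="0 0 0 -0.005 0 0 1; 0 0 0 -0.005 0 0 1")

```text
clock: 3.12
tool_pos: [0.5763, -0.3123, 0.429]
ee_rot: [1.211, 1.202, -1.207]
wrist_force: [-0.3, 0.2, -1.8]
gripper_width: 0.244
```

```bash
python3 - <<'E'
from h import *
from bench import manip,capture
np.set_printoptions(precision=4,suppress=True)
st=manip.state()
print(st)
for n in("wrist","scene","side"):
  c=capture(n);cv2.imwrite(f"pics/{n}2.png",c["color"])
E
```

```text
{'clock': 3.1167, 'joint_positions': array([ 0.5691,  0.4955, -0.2033,  1.1762,  0.097 ,  1.4721,  0.3796]), 'qd': array([ 0.0009,  0.0342,  0.0037,  0.0812,  0.0008, -0.0494, -0.003 ]), 'joint_torque': array([  0.0192, -64.7123,  -1.5136, -28.4633,   0.0044,   0.5057,
         0.0325]), 'tool_pos': array([ 0.5763, -0.3123,  0.429 ]), 'ee_rot': array([ 1.2108,  1.2019, -1.2067]), 'wrist_force': array([-0.2543,  0.1872, -1.8148]), 'ft_torque': array([-0.0074,  0.0073,  0.0233]), 'gripper_width': 0.24354940157909982}
```

View pics/wrist2.png

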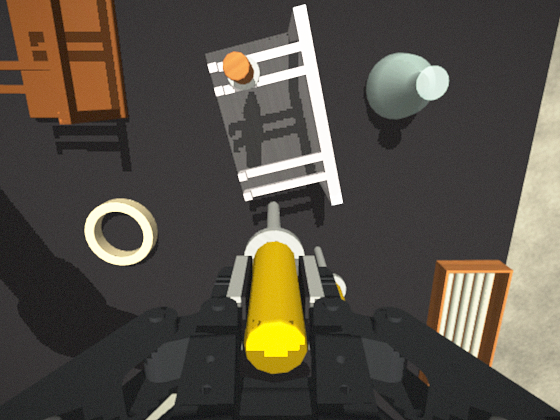

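View pics/scene2.png

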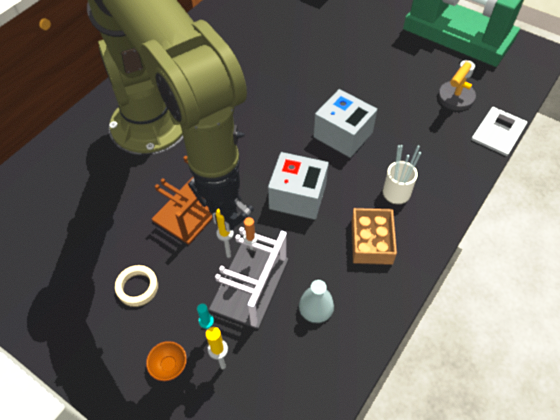

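View pics/side2.png

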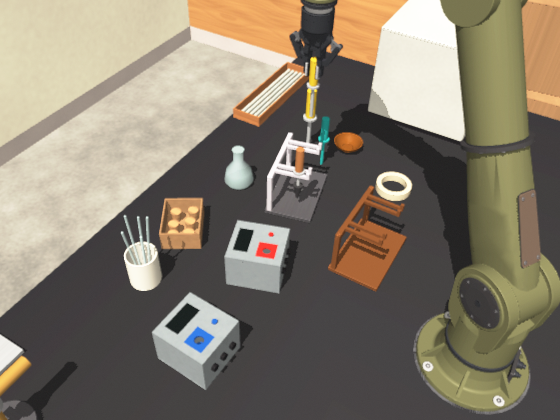

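The stylus is held straight (wrist view: handle 275,300, tip near 273,207) and the reamer still hangs at scene (249,228). Next I move over the box.

Emit:
play_rows(series="0 0 0 0 -0.008 -0.03 1; 0 0 0 0 -0.018 -0.07 1; 0 0 0 0 -0.028 -0.11 1; 0 0 0 0 -0.038 -0.15 1; 0 0 0 0 -0.048 -0.19 1; 0 0 0 0 -0.058 -0.23 1; 0 0 0 0 -0.068 -0.27 1; 0 0 0 0 -0.075 -0.305 1")

```text
clock: 3.93
tool_pos: [0.499, -0.0045, 0.4231]
ee_rot: [1.208, 1.213, -1.211]
wrist_force: [1.0, 0.3, -1.1]
gripper_width: 0.243
```

Emit:
play_rows(series="0 0 0 0 -0.004 -0.02 1; 0 0 0 0.02 -0.006 -0.035 1; 0 0 0 0.05 -0.006 -0.039 1; 0 0 0 0.07 -0.006 -0.039 1; 0 0 0 0.07 -0.006 -0.039 1")

```text
clock: 4.35
tool_pos: [0.4901, 0.0345, 0.348]
ee_rot: [1.201, 1.22, -1.218]
wrist_force: [-0.0, -0.6, -1.9]
gripper_width: 0.242
```

```bash
python3 - <<'E'
from h import *
from bench import manip,capture
import pickle
np.set_printoptions(precision=4,suppress=True)
st=manip.state()
print(st["clock"],st["tool_pos"],st["wrist_force"],Ro.from_rotvec(st["ee_rot"]).as_matrix())
d={"st":st}
for n in("wrist","scene","side"):
  c=capture(n);d[n]=c;cv2.imwrite(f"pics/{n}3.png",c["color"])
pickle.dump(d,open("c3.pkl","wb"))
a=cv2.resize(d["scene"]["color"][90:240,220:360],None,fx=4,fy=4,interpolation=cv2.INTER_CUBIC)
cv2.imwrite("pics/scene3z.png",a)
a=cv2.resize(d["side"]["color"][150:300,200:340],None,fx=4,fy=4,interpolation=cv2.INTER_CUBIC)
cv2.imwrite("pics/side3z.png",a)
E
```

```text
4.35 [0.4901 0.0345 0.348 ] [-0.0097 -0.6148 -1.8637] [[-0.0133  0.9999  0.0019]
 [-0.0001  0.0019 -1.    ]
 [-0.9999 -0.0133  0.0001]]
```

View pics/wrist3.png

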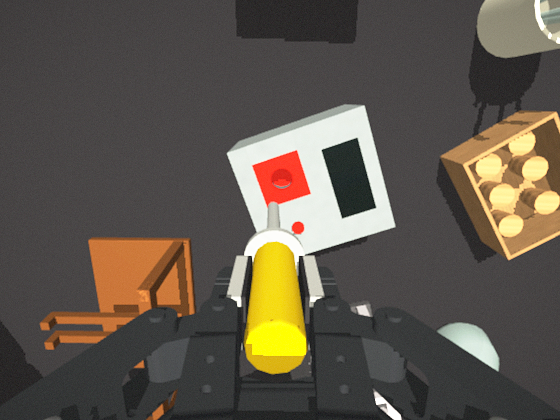

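View pics/scene3z.png

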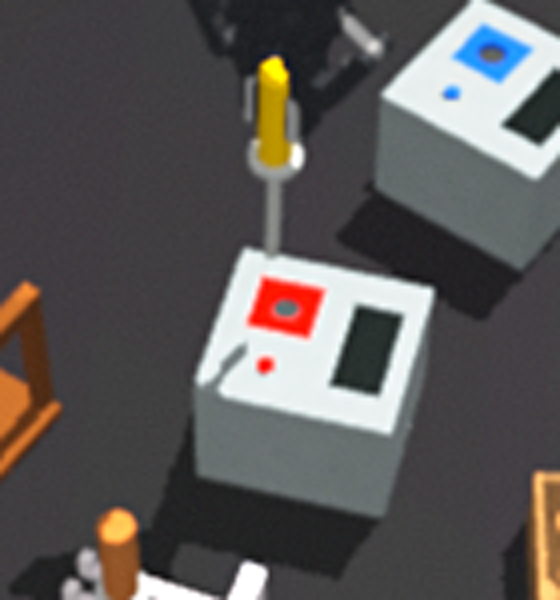

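View pics/side3z.png

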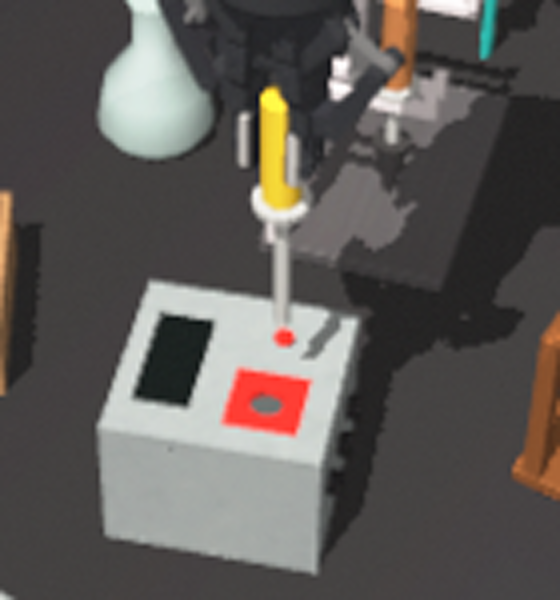

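```bash
cat >> h.py <<'E'
def tri(rs):
    A=np.zeros((3,3));b=np.zeros(3)
    for o,d in rs:
        d=d/np.linalg.norm(d);P=np.eye(3)-np.outer(d,d);A+=P;b+=P@o
    x=np.linalg.solve(A,b);return x,[np.linalg.norm((np.eye(3)-np.outer(d,d)/(d@d))@(x-o)) for o,d in rs]
E
python3 - <<'E'
from h import *
import pickle
np.set_printoptions(precision=4,suppress=True)
d=pickle.load(open("c3.pkl","rb"));st=d["st"]
z=lambda u,v,x0,y0:((u+.5)/4-.5+x0,(v+.5)/4-.5+y0)
sc,si,w=d["scene"],d["side"],d["wrist"]
s1=z(272,252,220,90);s2=z(282,325,200,150)
print("tip sc/si",tri([ray(sc,s1),ray(si,s2)]))
print("tip all",tri([ray(sc,s1),ray(si,s2),ray(w,(273,205),st)]))
c1=z(275,168,220,90);c2=z(280,210,200,150)
print("collar sc/si",tri([ray(sc,c1),ray(si,c2)]))
R=Ro.from_rotvec(st["ee_rot"]).as_matrix()
print("tip pred",st["tool_pos"]+R@[.1915,0,0])
for n,c in(("wrist",w),("scene",sc),("side",si)):
  for S,ce,l in blobs(cols(c)["red"],80):
    if n=="wrist" and S[4]<600: continue
    hull=cv2.convexHull(np.argwhere(l)[:,::-1].astype(np.int32));M=cv2.moments(hull)
    print(n,S,"plate",plane(c,(M['m10']/M['m00'],M['m01']/M['m00']),.1,st))
    full=np.zeros(l.shape,np.uint8);cv2.fillConvexPoly(full,hull,1)
    for S2,c2,l2 in blobs((cv2.erode(full,np.ones((3,3)))>0)&~l,10): print(" hole",S2,plane(c,c2,.1,st))
h,s,v=hsv(si);ys=[b for b in blobs((h>17)&(h<34)&(s>150)&(v>60),50)]
print("hole sc",plane(sc,z(287,308,220,90),.1),"si",plane(si,z(266,404,200,150),.1),"w",plane(w,(282,178),.1,st))
E
```

```text
tip sc/si (array([0.4864, 0.034 , 0.1594]), [np.float64(0.0009475705514662467), np.float64(0.0009475705514661311)])
tip all (array([0.4865, 0.0338, 0.1595]), [np.float64(0.0009842943626687175), np.float64(0.0009635871858683442), np.float64(0.0003380334577586394)])
collar sc/si (array([0.4905, 0.031 , 0.2442]), [np.float64(0.0012714654549497689), np.float64(0.0012714654549496793)])
tip pred [0.4876 0.0345 0.1565]
wrist [ 253  151   57   54 1842] plate [0.4935 0.0418 0.1   ]
 hole [272 182  20   7  67] [0.4931 0.0351 0.1   ]
 hole [268 201   9   3  15] [0.4844 0.0189 0.1   ]
scene [283 160  17  14 131] plate [0.4919 0.0407 0.1   ]
 hole [288 165   7   5  31] [0.493  0.0389 0.1   ]
side [257 243  20  15 158] plate [0.4914 0.0422 0.1   ]
 hole [262 248  10   7  53] [0.49   0.0453 0.1   ]
hole sc [0.4931 0.0405 0.1   ] si [0.4908 0.0447 0.1   ] w [0.494  0.0422 0.1   ]
```

Emit:
play_rows(series="0 0 0.4 0 0.002 -0.004 1; 0 0 0.76 0.01 0.0037 -0.0073 1; 0 0 0.76 0.025 0.0037 -0.0073 1; 0 0 0.76 0.038 0.0037 -0.0073 1; 0 0 0.76 0.043 0.0037 -0.0073 1; 0 0 0.76 0.043 0.0037 -0.0073 1; 0 0 0.76 0.043 0.0037 -0.0073 1")

```text
clock: 5.08
tool_pos: [0.4968, 0.0416, 0.3111]
ee_rot: [1.215, 1.202, -1.201]
wrist_force: [-0.5, -1.2, -0.8]
gripper_width: 0.248
```

```bash
python3 - <<'E'
from h import *
from bench import manip,capture
import pickle
np.set_printoptions(precision=4,suppress=True)
st=manip.state()
print(st["clock"],st["tool_pos"],st["wrist_force"],Ro.from_rotvec(st["ee_rot"]).as_matrix())
d={"st":st}
for n in("wrist","scene","side"): d[n]=capture(n)
pickle.dump(d,open("c4.pkl","wb"))
a=[cv2.resize(d[n]["color"][y:y+60,x:x+50],None,fx=5,fy=5,interpolation=cv2.INTER_CUBIC) for n,x,y in(("scene",265,130),("side",240,205),("wrist",250,160))]
cv2.imwrite("pics/z4.png",np.hstack(a))
E
```

```text
5.0833 [0.4968 0.0416 0.3111] [-0.5084 -1.223  -0.7773] [[ 0.0102  0.9999 -0.0003]
 [ 0.0009 -0.0003 -1.    ]
 [-0.9999  0.0102 -0.0009]]
```

View pics/z4.png

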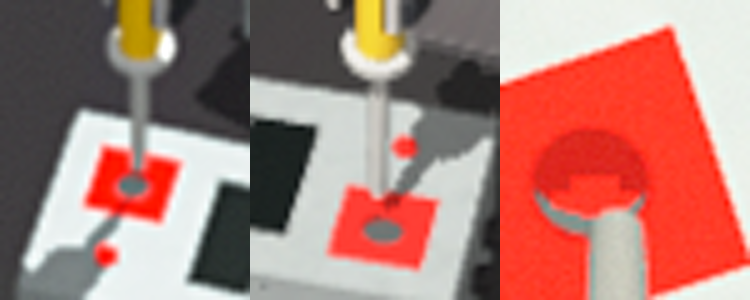

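```bash
python3 - <<'E'
from h import *
import pickle
from bench import manip
np.set_printoptions(precision=4,suppress=True)
d=pickle.load(open("c4.pkl","rb"));st=d["st"]
z=lambda u,v,x0,y0:((u+.5)/5-.5+x0,(v+.5)/5-.5+y0)
r=[ray(d["scene"],z(138,167,265,130)),ray(d["side"],z(128,199,240,205)),ray(d["wrist"],z(117,215,250,160),st)]
print(tri(r),tri(r[:2]))
print("hole",plane(d["scene"],z(132,186,265,130),.1),plane(d["side"],z(132,231,240,205),.1),plane(d["wrist"],z(91,183,250,160),.1,st))
R=Ro.from_rotvec(st["ee_rot"]).as_matrix();print(st["tool_pos"]+R@[.1915,0,0])
s=manip.state();print(s["clock"],s["tool_pos"],Ro.from_rotvec(s["ee_rot"]).as_matrix()[:,0])
E
```

```text
(array([0.4962, 0.041 , 0.1159]), [np.float64(0.0011308604739997529), np.float64(0.000814124633169583), np.float64(0.0016987137276713218)]) (array([0.4952, 0.0414, 0.1158]), [np.float64(0.0002582432904291036), np.float64(0.0002582432904290832)])
hole [0.4926 0.0395 0.1   ] [0.4908 0.0453 0.1   ] [0.4936 0.0419 0.1   ]
[0.4988 0.0418 0.1196]
5.2333 [0.4968 0.0417 0.3112] [ 0.0108  0.0009 -0.9999]
```

Emit:
play_rows(series="0 0 -0.3 0 -0.001 0 1; 0 0 -0.55 0 -0.0015 0 1; 0 0 -0.55 0.005 -0.0015 -0.0003 1; 0 0 -0.55 0.005 -0.0015 -0.0003 1; 0 0 -0.55 0.005 -0.0015 -0.0003 1")

```text
clock: 5.65
tool_pos: [0.4952, 0.042, 0.3059]
ee_rot: [1.21, 1.209, -1.209]
wrist_force: [0.5, 0.1, -1.0]
gripper_width: 0.243
```

```bash
python3 - <<'E'
from h import *
from bench import manip,capture
import pickle
np.set_printoptions(precision=4,suppress=True)
st=manip.state()
print(st["clock"],st["tool_pos"],st["wrist_force"],Ro.from_rotvec(st["ee_rot"]).as_matrix()[:,0])
d={"st":st}
for n in("wrist","scene","side"): d[n]=capture(n)
pickle.dump(d,open("c5.pkl","wb"))
a=[cv2.resize(d[n]["color"][y:y+60,x:x+50],None,fx=5,fy=5,interpolation=cv2.INTER_CUBIC) for n,x,y in(("scene",265,130),("side",240,205),("wrist",250,160))]
cv2.imwrite("pics/z5.png",np.hstack(a))
E
```

```text
5.65 [0.4952 0.042  0.3059] [ 0.4696  0.1253 -0.9918] [ 0.0004  0.0008 -1.    ]
```

View pics/z5.png

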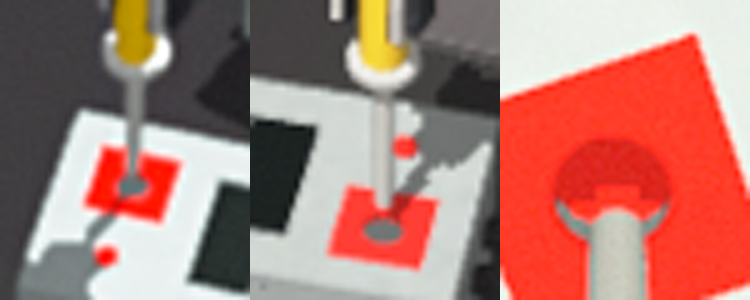

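```bash
python3 - <<'E'
from h import *
import pickle
np.set_printoptions(precision=4,suppress=True)
d=pickle.load(open("c5.pkl","rb"));st=d["st"]
z=lambda u,v,x0,y0:((u+.5)/5-.5+x0,(v+.5)/5-.5+y0)
T=[("scene",z(133.5,174,265,130),z(132,186,265,130)),("side",z(133,209,240,205),z(132,231,240,205)),("wrist",z(117,216,250,160),z(111.5,190,250,160))]
r=[ray(d[n],t,st) for n,t,_ in T];x,e=tri(r);print(x,e)
for n,t,h in T:
  for zz in (.108,.111,.113): print(n,zz,"tip-hole",plane(d[n],t,zz,st)-plane(d[n],h,.1,st))
a=[cv2.resize(d[n]["color"][y:y+25,x:x+25],None,fx=12,fy=12,interpolation=cv2.INTER_CUBIC) for n,x,y in(("scene",280,152),("side",254,235),("wrist",260,185))]
cv2.imwrite("pics/z5b.png",np.hstack(a)[:, :800])
E
```

```text
[0.4935 0.0405 0.1093] [np.float64(0.0006814557144636884), np.float64(0.00026485447327680427), np.float64(0.0008815545606121)]
scene 0.108 tip-hole [-0.0004  0.0018  0.008 ]
scene 0.111 tip-hole [ 0.0009 -0.0002  0.011 ]
scene 0.113 tip-hole [ 0.0018 -0.0015  0.013 ]
side 0.108 tip-hole [ 0.003  -0.0057  0.008 ]
side 0.111 tip-hole [ 0.0016 -0.0034  0.011 ]
side 0.113 tip-hole [ 0.0008 -0.0019  0.013 ]
wrist 0.108 tip-hole [ 0.001  -0.0021  0.008 ]
wrist 0.111 tip-hole [ 0.001  -0.0013  0.011 ]
wrist 0.113 tip-hole [ 0.001  -0.0007  0.013 ]
```

View pics/z5b.png

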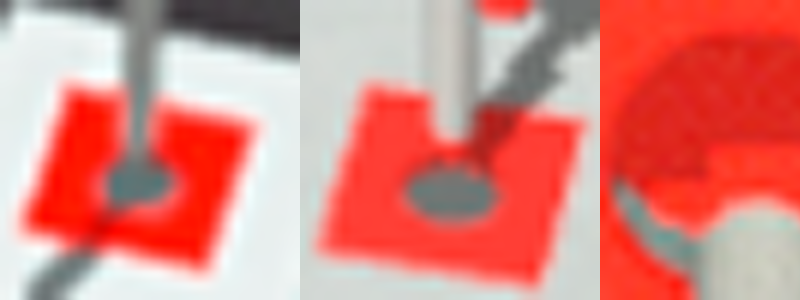

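Emit:
play_rows(series="0 0 0 0 -0.001 -0.0015 1; 0 0 0 0.004 -0.001 -0.0015 1; 0 0 0 0.009 -0.001 -0.0015 1; 0 0 0 0.014 -0.001 -0.0015 1; 0 0 0 0.019 -0.001 -0.0015 1; 0 0 0 0.024 -0.001 -0.0015 1; 0 0 0 0.024 -0.001 -0.0015 1")

```text
clock: 6.38
tool_pos: [0.4939, 0.0434, 0.2809]
ee_rot: [1.209, 1.21, -1.21]
wrist_force: [0.6, -0.1, -0.5]
gripper_width: 0.24
```

```bash
python3 - <<'E'
from h import *
from bench import manip,capture
import pickle
np.set_printoptions(precision=4,suppress=True)
st=manip.state()
print(st["clock"],st["tool_pos"],st["wrist_force"],st["ft_torque"],Ro.from_rotvec(st["ee_rot"]).as_matrix()[:,0])
d={"st":st}
for n in("wrist","scene","side"): d[n]=capture(n)
pickle.dump(d,open("c6.pkl","wb"))
a=[cv2.resize(d[n]["color"][y:y+60,x:x+50],None,fx=5,fy=5,interpolation=cv2.INTER_CUBIC) for n,x,y in(("scene",265,130),("side",240,205),("wrist",250,160))]
cv2.imwrite("pics/z6.png",np.hstack(a))
E
```

```text
6.3833 [0.4939 0.0434 0.2809] [ 0.5561 -0.1217 -0.4512] [ 0.0067 -0.0062 -0.0132] [-0.0009  0.0007 -1.    ]
```

View pics/z6.png

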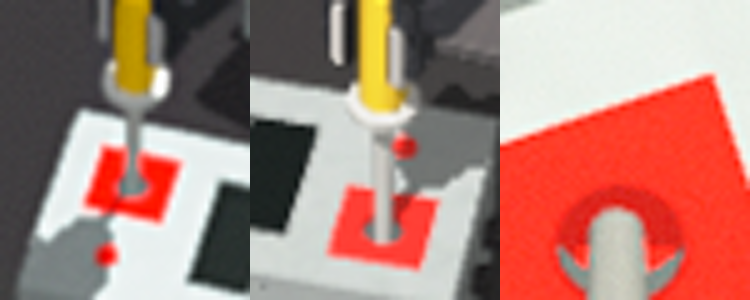

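The tip is inside the guard hole, central in all three views, with no contact force. Now I press.

Emit:
play_rows(series="0 0 0 0.004 0 0 1; 0 0 0 0.008 0 0 1; 0 0 0 0.012 0 0 1; 0 0 0 0.016 0 0 1; 0 0 0 0.018 0 0 1; 0 0 0 0.02 0 0 1; 0 0 0 0.022 0 0 1; 0 0 0 0.022 0 0 1", squeeze=70)

```text
clock: 7.2
tool_pos: [0.4945, 0.0436, 0.26]
ee_rot: [1.21, 1.209, -1.208]
wrist_force: [-1.1, -0.2, 1.7]
gripper_width: 0.239
```

Emit:
play_rows(series="0 0 0 0.002 0 0 1; 0 0 0 0.003 0 0 1; 0 0 0 0.004 0 0 1; 0 0 0 0.004 0 0 1")

```text
clock: 7.53
tool_pos: [0.4945, 0.0436, 0.256]
ee_rot: [1.21, 1.209, -1.208]
wrist_force: [-0.6, 0.1, 2.8]
gripper_width: 0.244
```

Emit:
play_rows(series="0 0 0 0.001 0 0 1; 0 0 0 0.002 0 0 1; 0 0 0 0.003 0 0 1; 0 0 0 0.003 0 0 1; 0 0 0 0.003 0 0 1")

```text
clock: 7.95
tool_pos: [0.4947, 0.0436, 0.2533]
ee_rot: [1.211, 1.209, -1.208]
wrist_force: [-0.9, 0.2, 5.4]
gripper_width: 0.24
```

Emit:
play_rows(series="0 0 0 0.001 0 0 1; 0 0 0 0.002 0 0 1; 0 0 0 0.002 0 0 1; 0 0 0 0.002 0 0 1")

```text
clock: 8.28
tool_pos: [0.495, 0.0438, 0.2529]
ee_rot: [1.212, 1.207, -1.206]
wrist_force: [-4.8, -1.3, 18.6]
gripper_width: 0.239
```

```bash
python3 - <<'E'
from h import *
from bench import manip,capture
np.set_printoptions(precision=4,suppress=True)
d={}
for i in range(6):
  for n in("wrist","scene","side"): d[n]=capture(n)
  st=manip.state();print(st["clock"],st["tool_pos"],st["wrist_force"],st["gripper_width"],Ro.from_rotvec(st["ee_rot"]).as_matrix()[:,0])
a=[cv2.resize(d[n]["color"][y:y+110,x:x+100],None,fx=2.6,fy=2.6,interpolation=cv2.INTER_CUBIC) for n,x,y in(("scene",240,90),("side",215,165),("wrist",225,160))]
cv2.imwrite("pics/z7.png",np.hstack(a));cv2.imwrite("pics/scene7.png",d["scene"]["color"])
E
```

```text
8.4333 [0.495  0.0438 0.2529] [-4.3457 -0.1378 19.1369] 0.2383237413591109 [ 0.0036  0.0009 -1.    ]
8.5833 [0.495  0.0438 0.2529] [-4.7758  0.3509 20.1631] 0.2371705874253831 [ 0.0036  0.0008 -1.    ]
8.7333 [0.495  0.0438 0.2529] [-3.8034  0.0282 19.2048] 0.2377775960256818 [ 0.0036  0.0008 -1.    ]
8.8833 [0.495  0.0438 0.2529] [-4.5313 -0.2602 18.9448] 0.23765383105758836 [ 0.0036  0.0008 -1.    ]
9.0333 [0.495  0.0439 0.253 ] [-4.658   0.2744 18.8012] 0.24170455983642766 [ 0.0037  0.0008 -1.    ]
9.1833 [0.495  0.0438 0.2529] [-4.6821 -0.4683 19.5645] 0.24133808713015137 [ 0.0036  0.0008 -1.    ]
```

View pics/z7.png

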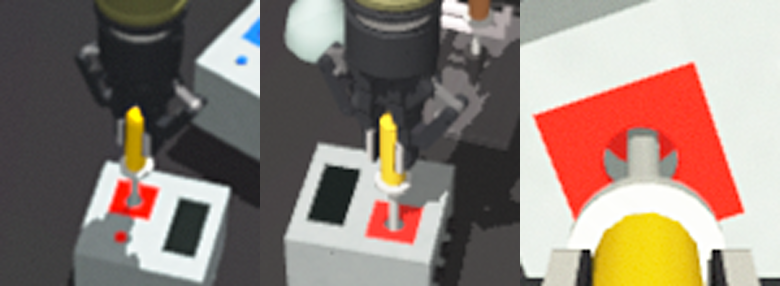

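View pics/scene7.png

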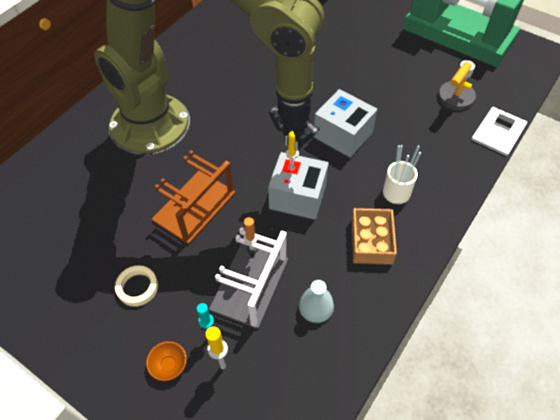

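The stylus is in the hole (scene 291,167), the push holds steady at about 19 N with no further travel, and everything else is where it was.

```bash
python3 -c "
from bench import job
print(job.sign_off())"
```

```text
the job is handed in; nothing more can be done
None
```

I lifted the yellow stylus straight up off the grey stand's hook, put its tip down through the guard hole in the oven's red plate, and pressed the reset button to its hard stop. I handed the job in at about 9.2 s, with the stylus still gripped and the button held down.

**Last checks:**
- **Press:** over the last second the upward force stayed at about 19 N, against 6 N for the spring when fully down. The tool height stayed at 0.253 m, within 1 mm of the expected fully-down height.
- **Grip:** the opening stayed at about 0.24, matching the handle, with no slip.
- **Surroundings:** the reamer, both look-alike tools, the fan box and the other items appear untouched in the final pictures.

**Disagreements:**
- The camera views differed by up to about 5 mm on the hole's position. I centred the tip by comparing tip and hole within each view.
- A side force of about 4.5 N remains while pressing. The cause is not certain: it could be friction at the button or light contact with the hole's wall.
- I judged the button's travel from the force and the tool height, because its position cannot be read directly.

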